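# Serve a corn piece with the rocking-lever dispenser

## Task

Serve the piece of corn on the cob: with your fingertips press down the black paddle of the rocking lever on the chute that holds the corn, and keep it down until the corn has rolled out under the lifted gate into the metal dish at its foot; then let the lever go so that the gate drops shut again. Do not touch or pick up the food, do not touch the gate, leave the other chute with the round potato shut, and do not disturb the things standing around.

Things in the scene. Friction and masses are not known exactly. Their poses are not given: they have to be found in the camera images.
- chute_corn: Fixed steel chute. Origin: on the surface under its middle, z up, x downhill. Channel 66 mm wide, slope 14 degrees, lip at x = 130 mm, 45 mm high. Above it a level rocking lever on two posts 162 mm high at x = -30 mm: black paddle at x = -150 mm (overhanging), comb gate 62 mm wide at x = 70 mm. Open dish at its foot, 140 x 120 mm, 32 mm high, centre at x = 190 mm. Holds the corn; may be the left or right chute.
- chute_potato: Fixed dispenser chute of exactly the same build and frame as the corn chute, but it holds the potato; leave it alone.
- lever_corn (a joint): Rocking lever of the corn chute. Rad: 0 = lever level, gate shut; grows as the paddle goes down; 0.45 = end stop. A spring returns it when let go: about 2.5 N at the paddle starts it, 7 N holds it at 0.42. Hinge 150 mm above the surface, 120 mm from the paddle's centre. The gate clears the corn from 0.32; hold 0.38 or more until the corn is out.
- lever_potato (a joint): Rocking lever of the potato chute, same build; must stay at rest.
- paddle_corn (a point): Centre of the top face of the corn chute's paddle: a black pad 40 mm long (along the chute), 36 mm wide, 10 mm thick, top 158 mm above the surface at rest. Moves with the lever: at 0.42 rad it is 49 mm lower and 7 mm nearer the gate. x points downhill along the lever, z up out of the pad.
- paddle_potato (a point): The same point on the potato chute's paddle.
- corn: Piece of corn on the cob, a yellow cylinder 44 mm in diameter and 56 mm long, lying across the channel uphill of the gate; about 80 g. Origin at its centre, y along its length.
- potato: Small round potato, a ball 44 mm in diameter, waiting behind the gate of the other chute. Origin at its centre.
- shaker: Bystander: metal shaker, 38 mm in diameter, 82 mm tall, standing between the two chutes. Origin: centre of its underside.
- sauce: Bystander: white squeeze bottle, 56 mm in diameter, 130 mm tall, on the left. Origin: centre of its underside.
- mug: Bystander: white mug, 76 mm in diameter, 85 mm tall, on the right. Origin: centre of its underside.
- spoon: Bystander: steel serving spoon lying on the right. Origin: its underside, near the middle.
There are look-alikes about, which are no part of the job. Leave any blue or red look-alike of the corn alone.

How it is judged:
By the outcome, as a careful person would: the job done as asked, in the order asked, and still so for the second after the job is handed in, with the robot touching nothing.
It also fails if it takes over 32 s, if anything falls off the work surface, if the arm or the gripper's body presses on something with over 40 N, if the wrist force passes 120 N, or if a joint passes its speed limit or range.

## Robot

A 6-joint arm with a two-finger parallel gripper is mounted at the origin on the work surface. World frame = base frame: x ahead of the robot, y to its left, z up, the work surface at z = 0. Lengths are in m, angles in degrees, forces in N, time in s.
With the tool pointing down it reaches from about 0.375 to 0.9 m from the base axis. Payload 3.1 kg.
Tool frame: the origin (TCP) lies midway between the tips of the shut fingers; the grasp point (between the pads) lies 19 mm behind it; z points along the fingers, y is the direction in which the jaws open and shut (so a half turn about z gives the same grasp; the last joint's range is limited). The gripper opens to 87 mm and grips with 3 to 60 N. Pads are 19 mm wide; open, the fingers measure 117 mm over their backs; the gripper's body (75 mm by 190 mm) begins 51 mm behind the grasp point.
Start: joints at [-75.659, 30.224, 82.088, -0, 67.689, -10.227], TCP at [0.26, -0.568, 0.223] pointing down, gripper open.
Joint ranges: [-176.69, 176.69], [-43.24, 126.21], [12.49, 139.97], [-82, 262], [0, 151.66], [-163.58, 163.58]. Speed limits (degrees/s): [159.86, 159.86, 180, 180, 180, 180].

## Interface

Orientations are given as a 3x3 rotation matrix whose columns are the frame's x, y, z axes.
In Python, from rig import bot, capture, get_calibration gives the robot as it stands.
- The arm moves only by the tool play_rows, never from a script. Its arguments are lists of equal length, an entry for each row: "fingers": the closure in counts, from 0 (fully open) to 255 (shut); "linear": the shift along the tool's x, y, z in mm, a list of three; "rot": the turn, a rotation vector about the tool's x, y, z in degrees, a list of three. A call has 1 to 20 rows; each row is the pose to reach, as a shift and turn from the pose commanded when the call began, along the tool's axes at that moment; what a row does not reach only later rows make up. A row lasts 1/10 s, in which the tool goes at most 50 mm and 8.59 degrees, less where a joint would pass 70% of its speed; a pose out of reach is approached as far as the arm can. A call with a gripper value outside its range is refused whole. The fingers move at their own pace and stop on an object; the grip force is fixed at half the most. Time passes only in rows, so rows that repeat a pose let the fingers close. It gives the time, the measured TCP pose, the force and the opening at its end, in the units of the state.
- bot.read_state(): the state, without advancing time (a new reading comes with each control period).
- capture(name): name is "scene" or "top"; returns the picture (384x512x3 uint8, red, green, blue); there is no depth.
- get_calibration(name): a dict with "vfov" (degrees; the focal length in pixels is half the picture's height over the tangent of half this angle, whatever the lens; pixels are square), "cx", "cy" (the principal point, pixels), "camera_from_world" (4x4, takes a point from world to camera coordinates). Camera axes: x right, y down, z forward; pixel columns grow to the right and rows downward; lengths in m; the calibration is good to about 2 mm. A picture is of the moment at which its call begins. get_calibration takes no time and is no camera call.
- bot.hand_in(): hands the job in, once; it reports no verdict.
The state is a dict: "time_s": time; "joint_positions": joint angles; "qvel": joint speeds; "tau": joint torques, N m; "position": TCP position; "tcp_rot": TCP orientation; "force": force on the tool from outside, world axes, zero at the start; "moment": the same for the moment, N m; "opening": opening from 0.0 (shut) to 1.0 (fully open).
Only numpy, scipy, OpenCV 4.12 (cv2) and the standard library are available. Lean on these libraries where they do the work, as an engineer would, in place of code of your own. Each camera call takes 0.05 s, during which the arm holds its last target.

## Working session

There is one attempt and no reset: what is moved stays moved. The work goes in short steps, Python scripts to look and compute and a tool call to move; the robot and the scene stay as the last step left them, time stands still between calls to the robot, and variables do not carry over. Pictures are saved under pics/ and viewed, and the job is handed in when it is done.

Besides the shell and the picture viewer there is one more tool, called after ">>>" by a JSON object that holds its "name" and its "arguments". play_rows: Moves the arm, as the interface text tells. Its arguments: {"type":"object","properties":{"fingers":{"type":"array"},"linear":{"type":"array"},"rot":{"type":"array"}},"required":["fingers","linear","rot"]}

```bash
mkdir -p pics; ls; python3 - <<'E'
from rig import bot,capture,get_calibration
import cv2,numpy as np
for n in("scene","top"):
    im=capture(n);cv2.imwrite(f"pics/{n}0.png",im[...,::-1])
    c=get_calibration(n);print(n,c)
s=bot.read_state();print(s)
E
```

```text
pics
scene {'vfov': 49.62969901016944, 'cx': 257.01341113359666, 'cy': 198.1966534997292, 'camera_from_world': array([[-0.41981336,  0.90760868,  0.00179775,  0.2692129 ],
       [ 0.70880859,  0.32909445, -0.62392886, -0.33302408],
       [-0.56687488, -0.26065941, -0.78147907,  1.69491235],
       [ 0.        ,  0.        ,  0.        ,  1.        ]])}
top {'vfov': 55.33617111058274, 'cx': 255.0811160267936, 'cy': 191.91207333780056, 'camera_from_world': array([[-5.12930770e-02, -9.98683183e-01,  9.58969432e-04,
         7.61643737e-03],
       [-9.71271538e-01,  4.96617160e-02, -2.32734427e-01,
         6.26553632e-01],
       [ 2.32380335e-01, -1.28690846e-02, -9.72539854e-01,
         1.02688686e+00],
       [ 0.00000000e+00,  0.00000000e+00,  0.00000000e+00,
         1.00000000e+00]])}
{'time_s': 0.1, 'joint_positions': array([-7.56574212e+01,  3.02746146e+01,  8.21509045e+01, -1.85650514e-03,
        6.76886310e+01, -1.02291075e+01]), 'qvel': array([ 0.02003682, -0.05953512, -0.19834271,  0.12166611, -0.04022182,
       -0.00410533]), 'tau': array([-3.83399438e-04, -4.40986562e+01, -1.77150536e+01,  6.35293359e-02,
        5.33940224e-02, -5.88374132e-05]), 'position': array([ 0.25972505, -0.56773618,  0.22164871]), 'tcp_rot': array([[ 9.09436668e-01,  4.15842127e-01, -5.22570759e-04],
       [ 4.15842329e-01, -9.09434693e-01,  1.92277052e-03],
       [ 3.24325004e-04, -1.96594505e-03, -9.99998015e-01]]), 'force': array([-0.05971455, -0.85702534,  0.07639595]), 'moment': array([-0.01618353, -0.01687514,  0.01127714]), 'opening': 0.9996880825442002}
```

View pics/scene0.png

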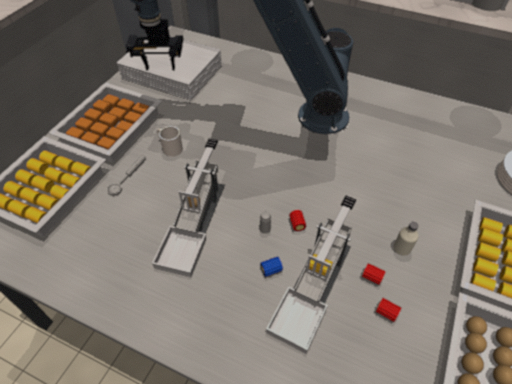

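View pics/top0.png

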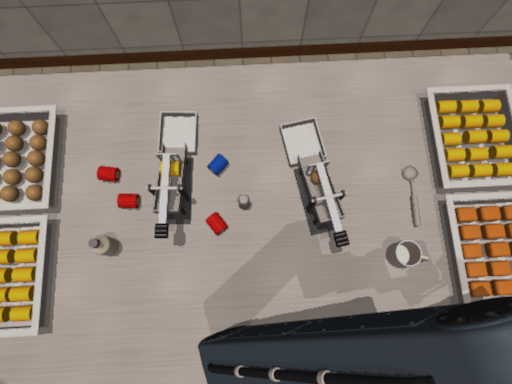

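The corn is in the left chute: top view about (170,168), with its paddle at about (161,228), and about (347,203) in scene. The potato is in the right chute. I'll zoom in to measure.

```bash
python3 - <<'E'
import cv2,numpy as np
a=cv2.imread("pics/top0.png")[100:250,135:215];b=cv2.imread("pics/scene0.png")[185:355,255:365]
a=cv2.resize(a,None,fx=4,fy=4,interpolation=cv2.INTER_CUBIC);b=cv2.resize(b,None,fx=3.5,fy=3.5,interpolation=cv2.INTER_CUBIC)
o=np.zeros((600,320+b.shape[1],3),np.uint8);o[:a.shape[0],:320]=a;o[:b.shape[0],320:]=b;cv2.imwrite("pics/z0.png",o)
E
```

```text
(no output)
```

View pics/z0.png

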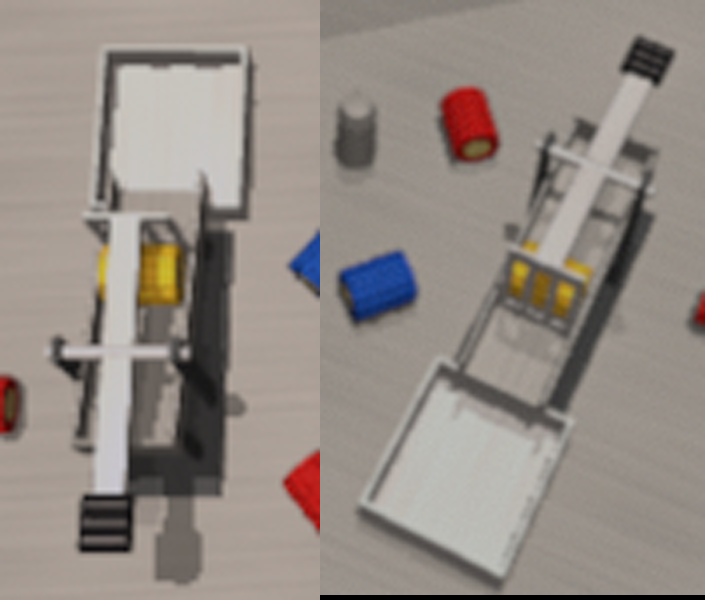

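```bash
cat > h.py <<'E'
import numpy as np
from rig import get_calibration
def proj(n,P):
    c=get_calibration(n);T=c['camera_from_world'];f=192/np.tan(np.radians(c['vfov']/2))
    q=np.atleast_2d(P)@T[:3,:3].T+T[:3,3];return q[:,:2]/q[:,2:]*f+[c['cx'],c['cy']]
def ray(n,u,z):
    c=get_calibration(n);T=c['camera_from_world'];f=192/np.tan(np.radians(c['vfov']/2))
    d=T[:3,:3].T@np.array([(u[0]-c['cx'])/f,(u[1]-c['cy'])/f,1]);C=-T[:3,:3].T@T[:3,3]
    return C+d*(z-C[2])/d[2]
E
python3 - <<'E'
from h import *
from scipy.optimize import least_squares
t=lambda x,y:(135+x/4-.4,100+y/4-.4)
s=lambda x,y:(255+(x-320)/3.5-.4,185+y/3.5-.4)
for n,u in(("top",t(106,522)),("scene",s(648,60))):print("paddle",n,u,ray(n,u,.158))
pts=[("top",t(106,522),(-.15,0,.158)),("scene",s(648,60),(-.15,0,.158)),
("top",t(104,46),(.26,.06,.032)),("top",t(250,46),(.26,-.06,.032)),("top",t(247,217),(.12,-.06,.032)),
("scene",s(440,360),(.12,-.06,.032)),("scene",s(575,420),(.12,.06,.032)),("scene",s(500,582),(.26,.06,.032)),("scene",s(360,508),(.26,-.06,.032))]
def res(p):
    c,q=np.cos(p[2]),np.sin(p[2]);r=[]
    for n,u,l in pts:
        w=[p[0]+c*l[0]-q*l[1],p[1]+q*l[0]+c*l[1],l[2]];r+=list(proj(n,w)[0]-u)
    return np.array(r)
o=least_squares(res,[.6,.2,0],loss='soft_l1');p=o.x
print(p[:2],np.degrees(p[2]));print(res(p).reshape(-1,2).round(1))
print("paddle fit",p[:2]-.15*np.array([np.cos(p[2]),np.sin(p[2])]))
for n in("top","scene"):
  for k in ((200,0),):pass
E
```

```text
paddle top (161.1, 230.1) [0.5130478  0.23568359 0.158     ]
paddle scene (348.31428571428575, 201.74285714285713) [0.51401388 0.23602265 0.158     ]
[0.66308285 0.22768409] -3.1799450036469503
[[-0.1 -0.1]
 [ 0.1 -0.2]
 [-0.3 -0.1]
 [-0.5  0.1]
 [-1.5 -2.5]
 [-1.  -0.8]
 [-0.4  0.7]
 [ 0.7 -0.6]
 [-0.6 -0.8]]
paddle fit [0.51331382 0.23600489]
```

>>> {"name": "play_rows", "arguments": {"fingers": [255,255,255,255,255,255,255,255,255,255,255,255,255,255,255,255,255,255,255,255], "linear": [[11,-13,0],[34,-38,0],[62,-69,0],[93,-103,0],[124,-138,0],[155,-172,0],[186,-207,0],[217,-241,0],[249,-275,0],[280,-310,0],[311,-344,0],[342,-379,0],[373,-413,0],[404,-447,0],[435,-482,0],[466,-516,0],[497,-551,0],[525,-582,0],[548,-607,0],[565,-626,0]], "rot": [[0,0,0.5],[0,0,1.7],[0,0,3],[0,0,4.6],[0,0,6.1],[0,0,7.6],[0,0,9.2],[0,0,10.7],[0,0,12.2],[0,0,13.8],[0,0,15.3],[0,0,16.8],[0,0,18.3],[0,0,19.9],[0,0,21.4],[0,0,22.9],[0,0,24.5],[0,0,25.9],[0,0,27],[0,0,27.8]]}}

```text
time_s: 2.1
position: [0.5135, 0.2382, 0.2221]
tcp_rot: [[0.998, -0.055, -0.0], [-0.055, -0.998, 0.0], [-0.0, -0.0, -1.0]]
force: [0.1, -0.2, -0.2]
opening: 0.005
```

>>> {"name": "play_rows", "arguments": {"fingers": [255,255,255,255,255], "linear": [[0,0,12],[0,0,26],[0,0,40],[0,0,48],[0,0,48]], "rot": [[0,0,0],[0,0,0],[0,0,0],[0,0,0],[0,0,0]]}}

```text
time_s: 2.6
position: [0.512, 0.2347, 0.1728]
tcp_rot: [[0.998, -0.057, -0.004], [-0.057, -0.998, -0.001], [-0.004, 0.001, -1.0]]
force: [-0.1, -0.8, -0.0]
opening: 0.004
```

```bash
python3 - <<'E'
from rig import capture,bot
import cv2,numpy as np
from h import *
s=bot.read_state();print(s['position'],proj("scene",s['position']),proj("top",s['position']))
b=capture("scene")[...,::-1][120:290,265:425];cv2.imwrite("pics/s1.png",cv2.resize(b,None,fx=3.5,fy=3.5,interpolation=cv2.INTER_CUBIC))
E
```

```text
[0.51195287 0.23471053 0.17281961] [[348.97240609 197.9448917 ]] [[160.07860528 229.75974481]]
```

View pics/s1.png

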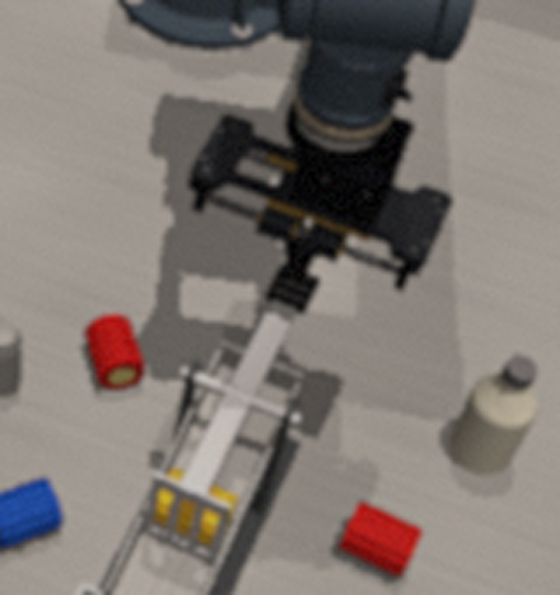

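The shut fingertips are above the pad, at about (293,275) in the crop. Pressing now.

>>> {"name": "play_rows", "arguments": {"fingers": [255,255,255,255,255,255,255,255,255,255], "linear": [[0,0,7],[0,0,15],[0,0,23],[0,0,31],[0,0,39],[0,0,47],[0,0,55],[0,0,61],[0,0,64],[0,0,64]], "rot": [[0,0,0],[0,0,0],[0,0,0],[0,0,0],[0,0,0],[0,0,0],[0,0,0],[0,0,0],[0,0,0],[0,0,0]]}}

```text
time_s: 3.65
position: [0.5154, 0.2363, 0.111]
tcp_rot: [[0.998, -0.056, 0.004], [-0.056, -0.998, 0.001], [0.004, -0.001, -1.0]]
force: [1.6, -1.0, 7.7]
opening: 0.006
```

```bash
cat > sh.py <<'E'
import sys
from rig import capture,bot
import cv2,numpy as np
s=bot.read_state();print(s['time_s'],s['position'],s['force'])
b=capture("scene")[...,::-1][150:350,245:425];b=cv2.resize(b,None,fx=3,fy=3,interpolation=cv2.INTER_CUBIC)
cv2.imwrite(sys.argv[1],b)
E
python3 sh.py pics/s2.png
```

```text
3.65 [0.51537482 0.23630445 0.111016  ] [ 1.58518394 -0.95816526  7.71613973]
```

View pics/s2.png

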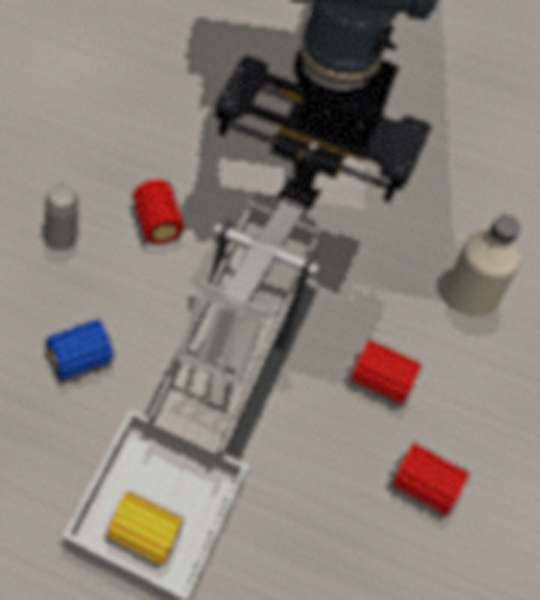

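The corn is already in the dish, at about (145,527) in the crop, and the gate is still raised. Letting the lever up and retreating.

>>> {"name": "play_rows", "arguments": {"fingers": [255,255,255,255,255,255,255,255,255,255,255,255,255,255,255,255,255,255], "linear": [[0,0,0],[0,0,0],[0,0,-5],[0,0,-12],[0,0,-20],[0,0,-28],[0,0,-36],[0,0,-44],[0,0,-52],[0,0,-60],[0,0,-70],[0,0,-85],[0,0,-100],[0,0,-115],[0,0,-125],[0,0,-130],[0,0,-130],[0,0,-130]], "rot": [[0,0,0],[0,0,0],[0,0,0],[0,0,0],[0,0,0],[0,0,0],[0,0,0],[0,0,0],[0,0,0],[0,0,0],[0,0,0],[0,0,0],[0,0,0],[0,0,0],[0,0,0],[0,0,0],[0,0,0],[0,0,0]]}}

```text
time_s: 5.5
position: [0.5131, 0.2357, 0.2401]
tcp_rot: [[0.998, -0.056, -0.001], [-0.056, -0.998, -0.0], [-0.001, 0.0, -1.0]]
force: [0.2, -0.5, 0.2]
opening: 0.008
```

```bash
python3 sh.py pics/s3.png; python3 -c "
from rig import capture
import cv2
cv2.imwrite('pics/full3.png',capture('scene')[...,::-1])"
```

```text
5.5 [0.51313287 0.23572689 0.24007583] [ 0.20286565 -0.46267647  0.16270508]
```

View pics/s3.png

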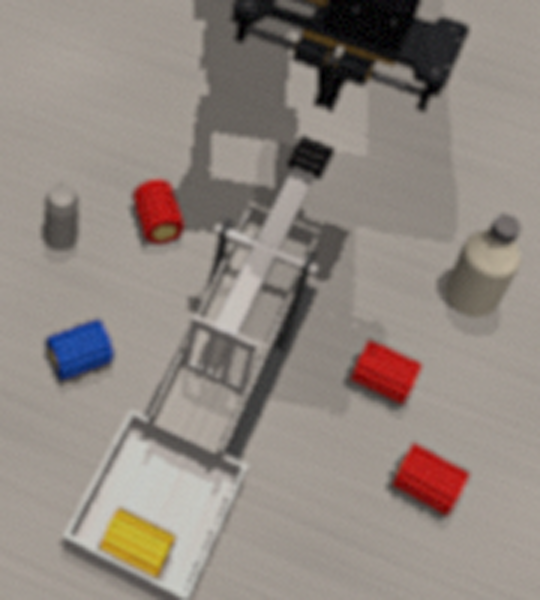

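View pics/full3.png

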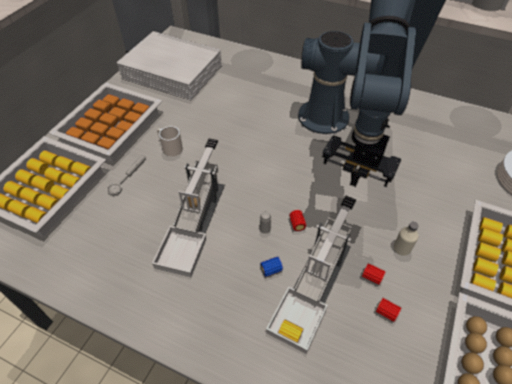

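The corn lies in the dish at about (290,331) and the lever is level again, with its paddle at (347,203) as at the start. The potato chute and the bystanders haven't moved.

```bash
python3 -c "
from rig import bot
print(bot.hand_in())"
```

```text
the job is handed in; nothing more can be done
None
```

The corn is served: it rolled under the lifted gate into the metal dish of the left chute. I then let the lever go and handed the job in at about 5.6 s.

- **Press:** I pushed the paddle down with shut fingertips to a tip height of 111 mm. That works out to roughly 0.42 rad from the geometry, and the tool force at the end of the press was about 8 N.
- **Last pictures:** The corn lies against the far wall of the dish. The lever is level with its paddle back at its starting pixel, and the gate is down. The potato's chute, the shaker, sauce, mug, spoon and the red and blue look-alikes look unmoved.
- **Arm:** It ended about 80 mm above the paddle with no contact force.

No check failed or disagreed. I had no direct reading of the lever angle. I judged the shut gate and the undisturbed objects by eye from the scene camera.

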